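# Shut the lapped leaves of the metering box

### The arm

A 6-joint arm with a two-finger parallel gripper is mounted at the origin on the work surface. World frame = base frame: x ahead of the robot, y to its left, z up, the work surface at z = 0. Lengths are in m, angles in rad, forces in N, time in s.
With the tool pointing down it reaches from about 0.375 to 0.9 m from the base axis. Payload 3.1 kg.
Tool frame: the origin (TCP) lies at the very end of the fingers, on their centre line; the grasp point (between the pads) lies 19 mm behind it (manip.pinch_z is the distance from the TCP to the grasp point, in m); z points along the fingers, y is the direction in which the jaws open and shut (so a half turn about z gives the same grasp; the last joint's range is limited). The gripper opens to 85 mm and grips with 20 to 120 N. Pads are 22 mm wide; open, the fingers measure 114 mm over their backs; the gripper's body (76 mm by 85 mm) begins 54 mm behind the grasp point. The pads swing forward as they close: fully open they stand 13 mm farther back than shut.
Start: joints at [0.976, 0.527, 1.433, -0, 1.181, -0.178], TCP at [0.253, 0.571, 0.231] pointing down, gripper open.
Joint ranges: [-3.08, 3.08], [-0.75, 2.2], [0.22, 2.44], [-1.43, 4.57], [0, 2.65], [-2.85, 2.85]. Speed limits (rad/s): [2.79, 2.79, 3.14, 3.14, 3.14, 3.14].

### API

Orientations are given as a unit quaternion [x, y, z, w].
In Python, from station import manip gives the robot as it stands.
- The arm moves only by the tool drive_tool, never from a script. Its argument "increments" is a list of rows, each a list of 7 numbers: the closure in counts, from 0 (fully open) to 255 (shut), then the shift along the tool's x, y, z in cm, then the turn, a rotation vector about the tool's x, y, z in rad. A call has 1 to 20 rows; each row is the pose to reach, as a shift and turn from the pose commanded when the call began, along the tool's axes at that moment; what a row does not reach only later rows make up. A row lasts 1/10 s, in which the tool goes at most 50 mm and 8.59 degrees, less where a joint would pass 70% of its speed; a pose out of reach is approached as far as the arm can. A call with a gripper value outside its range is refused whole. The fingers move at their own pace and stop on an object; "force" is the grip in N (left out, the last holds). Time passes only in rows, so rows that repeat a pose let the fingers close. It gives the time, the measured TCP pose, the force and the opening at its end, in the units of the state.
- manip.sense(): the state, without advancing time (a new reading comes with each control period).
- manip.snapshot(name): name is "side" or "top" or "wrist"; returns the picture (400x640x3 uint8, red, green, blue); there is no depth.
- manip.camera_model(name): a dict with "mtx" (3x3 intrinsics, pixels), "cam_to_world" (4x4, takes a point from camera to world coordinates). Camera axes: x right, y down, z forward; pixel columns grow to the right and rows downward; lengths in m; the calibration is good to about 2 mm. A picture is of the moment at which its call begins: read the wrist's pose just before it. camera_model takes no time and is no camera call; for the wrist camera it gives the pose at the moment of the call.
- manip.sign_off(): hands the job in, once; it reports no verdict.
The state is a dict: "t": time; "q": joint angles; "qd": joint speeds; "tau": joint torques, N m; "tcp_pos": TCP position; "tool_rot": TCP orientation; "force": force on the tool from outside, world axes, zero at the start; "ft_torque": the same for the moment, N m; "finger_gap": opening from 0.0 (shut) to 1.0 (fully open).
Only numpy, scipy, OpenCV 4.12 (cv2) and the standard library are available. Lean on these libraries where they do the work, as an engineer would, in place of code of your own. Each camera call takes 0.05 s, during which the arm holds its last target. There are 200 camera calls.

### The job

Close the two leaves of the service box on the bench so that their edges lap: first fold down the rebated leaf, the one beside the meter tower, and press it until its catch clicks; only then fold the flanged leaf over it and press that until it clicks too. Work gently, without slamming or forcing anything, and leave the other things on the bench where they are.

Things in the scene. Friction and masses are not known exactly. Their poses are not given: they have to be found in the camera images.
- station: grey steel service box and meter tower, one fixed unit. Origin: middle of the box's underside, on the bench. In its frame: open box 220 mm (x) by 290 mm (y), walls 90 mm high; two leaves hinged along x on its +y and -y walls, axes at y = +140 and -140 mm, 95 mm high; free edges meet over y = 0. Base plate 12 mm thick, 240 mm in x, y from -153 to 317 mm. Bench clear 90 mm beyond the -y side
- tower (a point): foot of the tower's face, which looks to the station's -y: y = 212 mm in its frame. The tower is 200 mm (x) by 100 mm (y), 380 mm high
- visor (a point): middle of the lower front edge of the tower's visor, a ledge 200 mm long standing 20 mm out of the tower's face (to y = 192 mm) at heights 300 to 320 mm. Only a slot is left behind the raised rebated leaf, too near tower and visor for an upright gripper: lean the tool 25 to 40 degrees, its tip towards the tower
- rebated (a joint): hinge angle (rad) of the rebated leaf, on the +y side by the tower: 0 = level (shut), grows as it opens, starts at 1.56 to 1.74. Grey plate 216 mm along the hinge, 116 mm wide, 20 mm thick, continued by a bare steel tongue 24 mm wide, 4 mm thick, flush with the inner face. The hinge axis lies in the inner (under) face; 140 mm from it to the free edge
- flanged (a joint): hinge angle (rad) of the flanged leaf, on the -y side: 0 = level (shut), grows as it opens, starts at 1.60 to 1.95. Grey plate with a warning triangle, 216 mm along the hinge, 138 mm wide, 20 mm thick, continued by a yellow lip 22 mm wide, 4 mm thick, flush with the outer face. Hinge axis in the inner face; 160 mm to the free edge. Shut first, its lip blocks the other leaf; its catch cannot be undone
- rebated_hinge (a point): on the rebated leaf's hinge axis, at the middle of its length. Both hinges are stiff: a leaf keeps any angle by itself and takes about 1 to 4 N at the free edge to move
- flanged_hinge (a point): on the flanged leaf's hinge axis, at the middle of its length
- rebated_edge (a point): middle of the rebated leaf's free edge, on the outer (upper when shut) face of the tongue
- flanged_edge (a point): middle of the flanged leaf's free edge, on the outer (upper when shut) face of the yellow lip; shut, the lip lies over the other leaf's tongue
- rebated_press (a point): press point of the rebated leaf: on its outer face, 100 mm from the hinge axis, 50 mm from the middle towards the station's -x, over the catch. From about 0.24 rad down a sprung seal resists more and more, then the catch clicks and a firm rubber pad (10 to 25 N per mm) stops the leaf. Pressing here takes 8 to 16 N in all; 45 N is too much. Press down square, by feel
- flanged_press (a point): press point of the flanged leaf, placed likewise; same seal and catch. Pad and catch heights differ each time and cannot be seen: a leaf comes home anywhere from 0.00 to 0.09 rad and, once caught, stays within 0.015 rad above that when let go (below 0.107). Not caught, it is lifted back to above 0.14 rad by the seal
- fuse: white ceramic fuse cartridge, 76 mm long, 22 mm across, lying loose on the floor of the box; origin under its middle, x along it
- multimeter: yellow hand multimeter 150 x 78 x 36 mm lying on the bench; origin under its middle
- driver: red-handled screwdriver lying on the bench; origin under its middle
- spanner: steel spanner lying on the bench; origin under its middle
- jar: glass jar with blue cap, 70 mm across, 90 mm high; origin under its middle
- tape: blue reel, 100 mm across, 20 mm high; origin under its middle
- mug: white mug, 80 mm across, 90 mm high; origin under its middle
- fusebox: open blue bin 140 x 100 x 50 mm; origin under its middle

How it is judged:
On the way, in this order (a step that is already met when the one before it is completed fails the run):
1. the rebated leaf is down, let go and held by its catch while the flanged leaf is still open (value of joint rebated below 0.115 rad and value of joint flanged above 0.5 rad and contact force between the fingers and station below 0.5 N), for 0.3 s.
2. the flanged leaf is down over it (value of joint each of rebated, flanged below 0.115 rad), for 0.2 s.
At the end, for the whole second after the job is handed in: Both leaves are shut and held by their catches, the flanged leaf's lip over the rebated leaf's tongue: both hinge angles below 0.115 rad (caught leaves lie below 0.107; about 15 mm at the edge) and at rest, with nothing pressing on them (all of step 2 and velocity of joint rebated between -0.05 and 0.05 rad/s and velocity of joint flanged between -0.05 and 0.05 rad/s); the robot touches nothing.
It fails at once if a bystander is shifted by more than 30 mm (distance of any of fuse, multimeter, driver, spanner, jar, tape, mug, fusebox from where it was at the start of the episode above 0.03 m).
It fails at once if the leaves, box or tower are forced or slammed: 45 N or more from the robot (contact force between any of the fingers, the arm and station above 45 N).
It also fails if it takes over 61 s, if anything falls off the work surface, if the arm or the gripper's body presses on something with over 40 N, if the wrist force passes 120 N, or if a joint passes its speed limit or range.

## Working session

There is one attempt and no reset: what is moved stays moved. The work goes in short steps, Python scripts to look and compute and a tool call to move; the robot and the scene stay as the last step left them, time stands still between calls to the robot, and variables do not carry over. Pictures are saved under pics/ and viewed, about 8 in all and at most 12, crops included, and the job is handed in when it is done.

Besides the shell and the picture viewer there is one more tool, called after ">>>" as name(argument=value, ...) on one line, values as JSON. drive_tool: Moves the arm, as the interface text tells. Its arguments: {"type":"object","properties":{"increments":{"type":"array","items":{"type":"array","items":{"type":"number"}}},"force":{"type":"number"}},"required":["increments"]}

```bash
mkdir -p pics; ls; python3 - <<'E'
from station import manip
import cv2,numpy as np
np.set_printoptions(precision=4,suppress=True)
for n in("side","top"):
    cv2.imwrite(f"pics/{n}0.png",manip.snapshot(n)[:,:,::-1])
    c=manip.camera_model(n);print(n,c["mtx"],c["cam_to_world"])
print(manip.sense())
E
```

```text
pics
side [[396.352    0.     318.2011]
 [  0.     396.352  204.7704]
 [  0.       0.       1.    ]] [[ 0.9805 -0.1174  0.1575  0.3052]
 [-0.1963 -0.6131  0.7653 -0.9993]
 [ 0.0067 -0.7813 -0.6242  0.9932]
 [ 0.      0.      0.      1.    ]]
top [[375.7582   0.     314.6692]
 [  0.     375.7582 203.1463]
 [  0.       0.       1.    ]] [[-0.079  -0.9763  0.2013  0.2887]
 [-0.9969  0.0773 -0.0163  0.0145]
 [ 0.0003 -0.202  -0.9794  1.3988]
 [ 0.      0.      0.      1.    ]]
{'t': 0.1, 'q': array([ 0.9755,  0.5284,  1.4338,  0.    ,  1.1814, -0.1785]), 'qd': array([ 0.0004, -0.0027, -0.0026,  0.0019, -0.0007,  0.0016]), 'tau': array([ -0.0002, -44.3306, -17.8585,  -0.0002,   0.0039,  -0.    ]), 'tcp_pos': array([0.2526, 0.571 , 0.2304]), 'tool_rot': array([ 0.2069,  0.9784, -0.0009, -0.0004]), 'force': array([ 0.0226,  0.2735, -1.0493]), 'ft_torque': array([0.0083, 0.0358, 0.0653]), 'finger_gap': 1.0007016077560535}
```

View pics/side0.png

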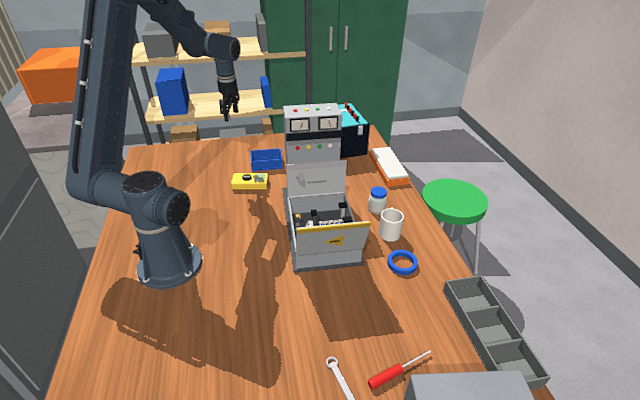

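View pics/top0.png

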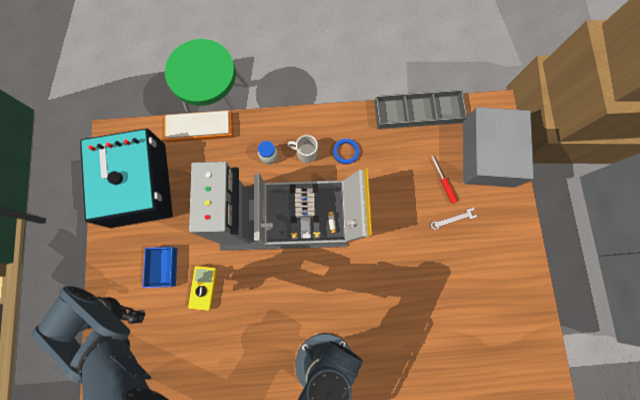

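The side view shows the tower at (313,135), the rebated leaf raised in front of it and the flanged leaf (yellow lip) at about (330,228). The top view shows the tower at the left (210,197), the box at (305,212) and the flanged leaf at (355,205). I'll enlarge both to pick points.

```bash
python3 - <<'E'
import cv2
a=cv2.imread("pics/top0.png")[150:260,180:390]; b=cv2.imread("pics/side0.png")[95:280,270:380]
cv2.imwrite("pics/topc.png",cv2.resize(a,None,fx=3.8,fy=3.8,interpolation=cv2.INTER_CUBIC))
cv2.imwrite("pics/sidec.png",cv2.resize(b,None,fx=3.2,fy=3.2,interpolation=cv2.INTER_CUBIC))
E
```

```text
(no output)
```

View pics/topc.png

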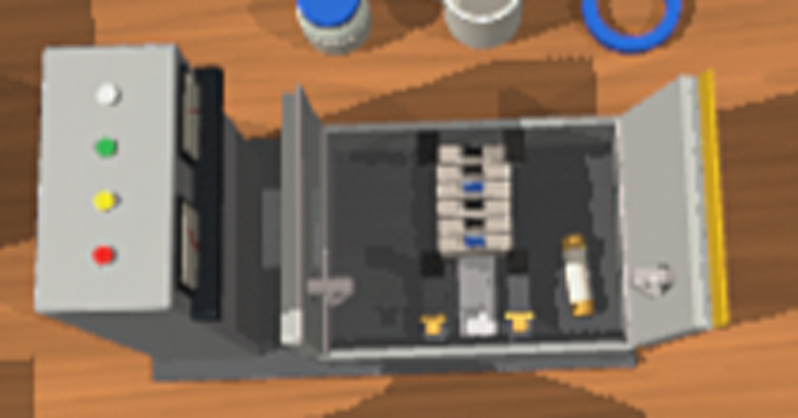

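View pics/sidec.png

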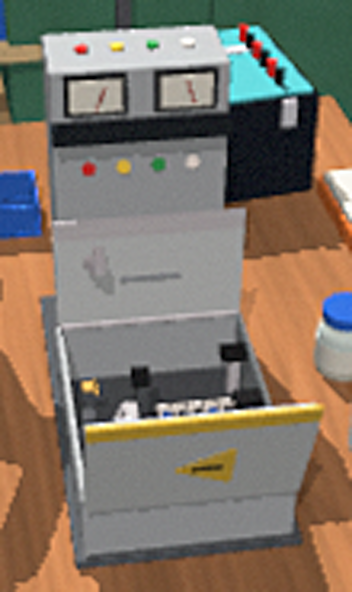

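```bash
cat > fit.py <<'E'
from station import manip
import numpy as np
from scipy.optimize import least_squares
np.set_printoptions(precision=4,suppress=True)
C={n:manip.camera_model(n) for n in("side","top")}
def proj(n,p):
    T=np.linalg.inv(C[n]["cam_to_world"]);q=T[:3,:3]@p+T[:3,3];r=C[n]["mtx"]@q;return r[:2]/r[2]
def reb(x,d,o,th): # d along leaf from hinge, o outward (up when shut)
    return np.array([x,.140-d*np.cos(th)+o*np.sin(th),.095+d*np.sin(th)+o*np.cos(th)])
def fla(x,d,o,th):
    a=reb(x,d,o,th);return np.array([x,-a[1],a[2]])
def W(s,p):
    c,sn=np.cos(p[2]),np.sin(p[2]);return np.array([p[0]+c*s[0]-sn*s[1],p[1]+sn*s[0]+c*s[1],s[2]])
t=lambda u,v:(180+u/3.8,150+v/3.8)
s=lambda u,v:(270+u/3.2,95+v/3.2)
F=lambda *a:(lambda p:np.array(a)/1000)
L=[("top",F(100,312,380),t(45,50)),("top",F(100,212,380),t(178,45)),("top",F(-100,312,380),t(35,310)),("top",F(-100,212,380),t(172,308)),
("top",F(-120,-153,0),t(633,367)),
("top",lambda p:fla(.108,.160,.02,p[4]),t(713,70)),("top",lambda p:fla(-.108,.160,.02,p[4]),t(729,325)),
("top",lambda p:reb(.108,.140,0,p[3]),t(300,88)),("top",lambda p:reb(-.108,.140,0,p[3]),t(300,345)),
("side",F(-100,212,380),s(49,73)),("side",F(100,212,380),s(230,66)),
("side",F(-120,-153,0),s(78,565)),("side",F(120,-153,0),s(300,545)),
("side",lambda p:reb(-.108,.140,0,p[3]),s(55,224)),("side",lambda p:reb(.108,.140,0,p[3]),s(245,211)),
("side",lambda p:fla(-.108,.160,.02,p[4]),s(86,440)),("side",lambda p:fla(.108,.160,.02,p[4]),s(322,417)),
]
r=lambda p:np.concatenate([proj(n,W(f(p),p))-np.array(m) for n,f,m in L])
if __name__=="__main__":
    S=least_squares(r,[.45,.05,0,1.65,1.75],loss="soft_l1");print(S.x);print(S.fun.reshape(-1,2))
    print(np.sqrt(np.diag(np.linalg.inv(S.jac.T@S.jac))))
    p=S.x;np.save("p.npy",p)
    for k,q in dict(rh=reb(0,0,0,0),re=reb(0,.14,.004,p[3]),rp=reb(-.05,.1,.02,p[3]),rp0=reb(-.05,.1,.02,0),fe=fla(0,.16,.02,p[4]),fp0=fla(-.05,.1,.02,0),tower=np.array([0,.212,0]),visor=np.array([0,.192,.3])).items(): print(k,q,W(q,p))
E
python3 fit.py
```

```text
[ 0.5298  0.0295 -0.0478  1.5745  1.9286]
[[-0.4893 -1.2549]
 [-0.1432 -0.9921]
 [-0.4242  0.5513]
 [ 0.2638 -0.0625]
 [ 1.024  -0.0438]
 [ 2.0559 -0.1088]
 [ 2.0844 -0.3149]
 [ 0.3508 -1.2771]
 [ 0.4579 -1.9015]
 [-1.0839 -0.7396]
 [-0.3001 -2.0682]
 [-1.6375  0.9688]
 [-0.2151 -0.4978]
 [-1.6112 -0.7047]
 [-0.6628 -1.2112]
 [-0.5232 -0.9921]
 [ 0.3926 -1.0145]]
[0.001  0.0014 0.0043 0.0195 0.0215]
rh [0.    0.14  0.095] [0.5365 0.1693 0.095 ]
re [0.     0.1445 0.235 ] [0.5367 0.1738 0.235 ]
rp [-0.05    0.1604  0.1949] [0.4875 0.192  0.1949]
rp0 [-0.05   0.04   0.115] [0.4818 0.0718 0.115 ]
fe [ 0.     -0.2148  0.2379] [ 0.5196 -0.1851  0.2379]
fp0 [-0.05  -0.04   0.115] [ 0.478  -0.0081  0.115 ]
tower [0.    0.212 0.   ] [0.54   0.2412 0.    ]
visor [0.    0.192 0.3  ] [0.539  0.2212 0.3   ]
```

```bash
cat > go.py <<'E'
import sys,numpy as np
from station import manip
from scipy.spatial.transform import Rotation as Ro
from fit import W
np.set_printoptions(precision=3,suppress=True)
p=np.load("p.npy")
def pose(x,y,z,a):
    a=np.radians(a);R=np.array([[0,1,0],[np.cos(a),0,np.sin(a)],[np.sin(a),0,-np.cos(a)]])
    return W(np.array([x,y,z]),p),Ro.from_euler("z",p[2]).as_matrix()@R
def inc(tg,p0,R0):
    P,R=pose(*tg);return np.r_[R0.T@(P-p0)*100,Ro.from_matrix(R0.T@R).as_rotvec()]
def now():
    s=manip.sense();R0=Ro.from_quat(s["tool_rot"]).as_matrix();return s,s["tcp_pos"],R0
def stn(P):
    c,n=np.cos(p[2]),np.sin(p[2]);d=P[:2]-p[:2];return np.r_[c*d[0]+n*d[1],-n*d[0]+c*d[1],P[2]]
if __name__=="__main__":
    s,p0,R0=now();print("t",s["t"],"stn",stn(p0),"lean",np.degrees(np.arctan2(R0[2,0],-R0[2,2])),"F",s["force"],"q",s["q"])
    for a in sys.argv[1:]: print(a,inc([float(v) for v in a.split(",")],p0,R0))
E
python3 go.py -.05,.0,.42,0
```

```text
t 0.1 stn [-0.303  0.528  0.23 ] lean 0.02113205181907855 F [ 0.023  0.273 -1.049] q [ 0.976  0.528  1.434  0.     1.181 -0.178]
-.05,.0,.42,0 [-42.601 -40.132 -18.894  -0.002   0.001   1.202]
```

>>> drive_tool(increments=[[255, 0, 0, -5, 0, 0, 0], [255, 0, 0, -10, 0, 0, 0.15], [255, 0, 0, -15, 0, 0, 0.3], [255, 0, 0, -19, 0, 0, 0.45], [255, 0, 0, -19, 0, 0, 0.6], [255, 0, 0, -19, 0, 0, 0.6]])

```text
t: 0.7
tcp_pos: [0.253, 0.5716, 0.4226]
tool_rot: [0.487, 0.874, 0.001, 0.0]
force: [0.1, -0.2, -1.0]
finger_gap: 0.001
```

```bash
python3 go.py -.05,.0,.42,0 -.05,.07,.40,30
```

```text
t 0.7 stn [-0.302  0.528  0.423] lean 0.058817115318446855 F [ 0.118 -0.159 -1.045] q [0.976 0.382 1.155 0.    1.603 0.421]
-.05,.0,.42,0 [-57.838  -9.124   0.181   0.002  -0.002   0.602]
-.05,.07,.40,30 [-52.071  -5.163   2.196  -0.156   0.506   0.589]
```

>>> drive_tool(increments=[[255, -5, -0.8, 0, 0, 0, 0.06], [255, -10, -1.6, 0, 0, 0, 0.12], [255, -15, -2.4, 0, 0, 0, 0.18], [255, -19, -3.2, 0, 0, 0, 0.24], [255, -24, -4, 0, 0, 0, 0.3], [255, -29, -4.8, 0, 0, 0, 0.36], [255, -34, -5.6, 0, 0, 0, 0.42], [255, -38, -6.4, 0, 0, 0, 0.48], [255, -43, -7.2, 0, 0, 0, 0.54], [255, -48, -8, 0, 0, 0, 0.6], [255, -53, -8.6, 0, 0, 0, 0.6], [255, -57.8, -9.1, 0.2, 0, 0, 0.6], [255, -57.8, -9.1, 0.2, 0, 0, 0.6], [255, -57.8, -9.1, 0.2, 0, 0, 0.6]])

```text
t: 2.1
tcp_pos: [0.479, 0.0313, 0.4173]
tool_rot: [0.723, 0.69, -0.001, -0.002]
force: [-1.0, -0.6, -0.8]
finger_gap: -0.001
```

```bash
python3 go.py -.05,.094,.356,30 -.05,.134,.2866,30
```

```text
t 2.1 stn [-0.051 -0.001  0.417] lean 0.06936366864934886 F [-0.996 -0.633 -0.832] q [-0.169  0.147  1.496  0.001  1.504 -0.122]
-.05,.094,.356,30 [ 9.455  0.124  6.142 -0.005  0.522 -0.   ]
-.05,.134,.2866,30 [13.446  0.164 13.086 -0.005  0.522 -0.   ]
```

>>> drive_tool(increments=[[255, 2, 0, 0, 0, 0.13, 0], [255, 4, 0, 1, 0, 0.26, 0], [255, 6, 0, 3, 0, 0.39, 0], [255, 8, 0.1, 5, 0, 0.52, 0], [255, 9.5, 0.1, 6.1, 0, 0.52, 0], [255, 10.8, 0.1, 8.4, 0, 0.52, 0], [255, 10.8, 0.1, 8.4, 0, 0.52, 0], [255, 10.8, 0.1, 8.4, 0, 0.52, 0]])

```text
t: 2.9
tcp_pos: [0.4846, 0.1413, 0.3353]
tool_rot: [0.698, 0.669, 0.185, -0.178]
force: [0.4, -0.1, -1.5]
finger_gap: 0.003
```

```bash
python3 go.py -.05,.134,.2866,30 -.05,.184,.200,30; python3 - <<'E'
from station import manip
import cv2
a=manip.snapshot("wrist"); b=manip.snapshot("side")[60:260,250:390]
b=cv2.resize(b,None,fx=2,fy=2,interpolation=cv2.INTER_CUBIC)
import numpy as np
cv2.imwrite("pics/s1.png",cv2.resize(b,None,fx=2,fy=1.5)[:,:,::-1] if 0 else b[:,:,::-1])
m=np.hstack([a[:400,60:580],b[:400]]);cv2.imwrite("pics/c1.png",m[:,:,::-1])
E
```

```text
t 2.9 stn [-0.051  0.11   0.335] lean 29.821426647854032 F [ 0.36  -0.131 -1.486] q [-0.247  0.248  1.704  0.523  1.341 -0.365]
-.05,.134,.2866,30 [-0.303  0.075  5.436 -0.004  0.003  0.004]
-.05,.184,.200,30 [-0.272  0.112 15.435 -0.004  0.003  0.004]
```

View pics/c1.png

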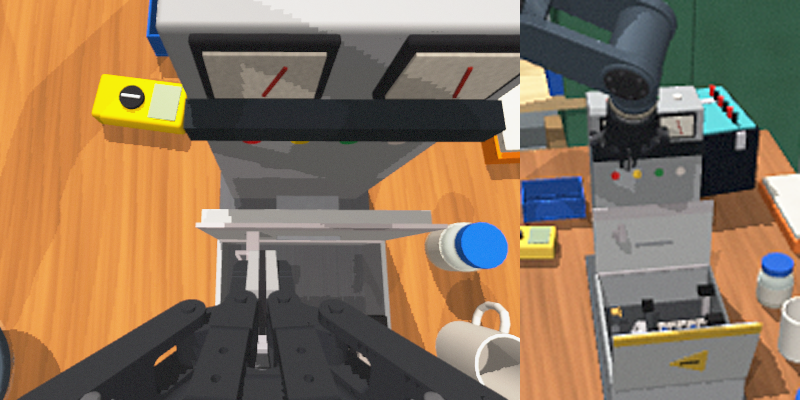

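The wrist view shows the visor front at rows 100–140, the leaf's edge at rows 210–238, and the finger tips at (262,290) in front of the leaf. I'll compare it with the fitted model.

```bash
python3 - <<'E'
import fit,numpy as np
from fit import *
fit.C["wrist"]=manip.camera_model("wrist");p=np.load("p.npy")
f=lambda s:proj("wrist",W(np.array(s),p))-[60,0]
print("visor",[f((x,.192,z)) for x in(-.1,.1) for z in(.3,.32)])
print("tower topfront",[f((x,.212,.38)) for x in(-.1,.1)])
print("hinge",f((-.108,.14,.095)),f((.108,.14,.095)))
for th in(1.54,1.574,1.62,1.68,1.74):print(th,[f(reb(x,d,o,th)) for d,o in((.14,0),(.14,.004),(.116,.02)) for x in(-.108,.108)])
E
```

```text
visor [array([188.3955, 141.3039]), array([180.9927, 128.9012]), array([479.9867, 142.4187]), array([502.1627, 130.1434])]
tower topfront [array([149.1836,  29.5404]), array([598.0557,  31.4362])]
hinge [216.5935 239.8109] [382.5846 240.3869]
1.54 [array([193.3502, 232.656 ]), array([445.4966, 233.5374]), array([193.5319, 227.9836]), array([445.068 , 228.8671]), array([199.6751, 213.0813]), array([428.6681, 213.8978])]
1.574 [array([193.5866, 227.1074]), array([444.932, 227.991]), array([193.8009, 222.4815]), array([444.4146, 223.3666]), array([199.9777, 209.0637]), array([427.9039, 209.8797])]
1.62 [array([193.9674, 219.6998]), array([444.0019, 220.5854]), array([194.2243, 215.1573]), array([443.3684, 216.0438]), array([200.4241, 203.769 ]), array([426.7684, 204.5837])]
1.68 [array([194.5647, 210.2661]), array([442.5137, 211.1527]), array([194.8739, 205.8659]), array([441.7373, 206.7526]), array([201.0656, 197.1365]), array([425.1233, 197.9483])]
1.74 [array([195.2684, 201.1622]), array([440.7339, 202.048 ]), array([195.6256, 196.9389]), array([439.8253, 197.8238]), array([201.7682, 190.8499]), array([423.3087, 191.6575])]
```

The model matches to a few pixels: leaf at about 1.57 rad and visor spot on. Inserting along the tool axis.

>>> drive_tool(increments=[[255, -0.1, 0, 4, 0, 0, 0], [255, -0.1, 0, 7, 0, 0, 0], [255, -0.1, 0.1, 9, 0, 0, 0], [255, -0.1, 0.1, 11, 0, 0, 0], [255, -0.1, 0.1, 13, 0, 0, 0], [255, -0.1, 0.1, 14.5, 0, 0, 0], [255, -0.1, 0.1, 15.3, 0, 0, 0], [255, -0.1, 0.1, 15.3, 0, 0, 0], [255, -0.1, 0.1, 15.3, 0, 0, 0]])

```text
t: 3.9
tcp_pos: [0.4908, 0.2147, 0.2028]
tool_rot: [0.699, 0.668, 0.187, -0.177]
force: [0.2, -0.7, 0.0]
finger_gap: 0.001
```

```bash
cat > path.py <<'E'
# path: for leaf angle th(deg), lean a, contact distance d, plan tcp (station y,z) with tip corner or shaft on the leaf
import numpy as np,sys
from go import *
def tip(th,d,o,a):
    # tip centre of finger end such that its lower corner (u=-11mm) sits at leaf coords d,o when th+a<=90
    th,a=np.radians(th),np.radians(a);c=np.array([.14-d*np.cos(th)+o*np.sin(th),.095+d*np.sin(th)+o*np.cos(th)])
    return c+.011*np.array([np.cos(a),np.sin(a)])
if __name__=="__main__":
    s,p0,R0=now();print("t",s["t"],"stn",stn(p0),"F",s["force"])
    sg=float(sys.argv[1])
    for a in sys.argv[2:]:
        x,th,d,o,le=[float(v) for v in a.split(",")];y,z=tip(th,d,o,le)
        print(a,"yz",np.array([y*sg,z]),inc([x,y*sg,z,le*sg],p0,R0))
E
python3 path.py 1 -.05,90,.105,.02,30 -.05,75,.105,.02,30 -.05,60,.105,.02,30 -.05,45,.105,.02,30 -.05,30,.103,.02,25
```

```text
t 3.9 stn [-0.048  0.183  0.203] F [ 0.2   -0.663  0.028]
-.05,90,.105,.02,30 yz [0.17  0.206] [-1.051 -0.223 -0.911  0.001  0.004  0.002]
-.05,75,.105,.02,30 yz [0.142 0.207] [-3.389 -0.228 -2.434  0.001  0.004  0.002]
-.05,60,.105,.02,30 yz [0.114 0.201] [-6.041 -0.234 -3.3    0.001  0.004  0.002]
-.05,45,.105,.02,30 yz [0.089 0.189] [-8.828 -0.241 -3.449  0.001  0.004  0.002]
-.05,30,.103,.02,25 yz [0.071 0.168] [-11.461  -0.248  -2.604   0.001  -0.084   0.002]
```

>>> drive_tool(increments=[[255, -0.5, -0.1, -0.5, 0, 0, 0], [255, -1.0, -0.2, -0.9, 0, 0, 0], [255, -1.5, -0.2, -1.2, 0, 0, 0], [255, -2.0, -0.2, -1.5, 0, 0, 0], [255, -2.5, -0.2, -1.9, 0, 0, 0], [255, -3.0, -0.2, -2.2, 0, 0, 0], [255, -3.4, -0.2, -2.4, 0, 0, 0], [255, -4.0, -0.2, -2.7, 0, 0, 0], [255, -4.5, -0.2, -2.9, 0, 0, 0], [255, -5.0, -0.2, -3.1, 0, 0, 0], [255, -5.5, -0.2, -3.2, 0, 0, 0], [255, -6.0, -0.2, -3.3, 0, 0, 0]])

```text
t: 5.1
tcp_pos: [0.4842, 0.1464, 0.2006]
tool_rot: [0.699, 0.667, 0.185, -0.178]
force: [-0.3, 1.5, 0.3]
finger_gap: 0.0
```

```bash
python3 path.py 1 -.05,60,.105,.02,30  -.05,52,.105,.02,30 -.05,45,.105,.02,28 -.05,38,.104,.02,25 -.05,30,.103,.02,20 -.05,25,.102,.02,15 -.05,20,.101,.02,8 -.05,16,.1,.02,0;  python3 - <<'E'
from station import manip
import cv2,numpy as np
a=manip.snapshot("wrist"); b=manip.snapshot("side")[60:260,250:390]
b=cv2.resize(b,None,fx=2,fy=2,interpolation=cv2.INTER_CUBIC)
cv2.imwrite("pics/c2.png",np.hstack([a[:,60:580],b])[:,:,::-1])
E
```

```text
t 5.1 stn [-0.051  0.115  0.201] F [-0.292  1.498  0.305]
-.05,60,.105,.02,30 yz [0.114 0.201] [ 0.016  0.113 -0.087 -0.002  0.003  0.001]
-.05,52,.105,.02,30 yz [0.101 0.196] [-1.465  0.111 -0.259 -0.002  0.003  0.001]
-.05,45,.105,.02,28 yz [0.09  0.189] [-2.77   0.109 -0.2   -0.002 -0.032  0.001]
-.05,38,.104,.02,25 yz [0.08  0.179] [-4.029  0.108  0.13  -0.002 -0.084  0.001]
-.05,30,.103,.02,20 yz [0.071 0.168] [-5.416  0.108  0.702 -0.002 -0.171  0.002]
-.05,25,.102,.02,15 yz [0.067 0.159] [-6.229  0.108  1.215 -0.002 -0.258  0.002]
-.05,20,.101,.02,8 yz [0.063 0.15 ] [-7.018  0.108  1.825 -0.002 -0.381  0.002]
-.05,16,.1,.02,0 yz [0.06  0.142] [-7.631  0.109  2.405 -0.002 -0.52   0.002]
```

View pics/c2.png

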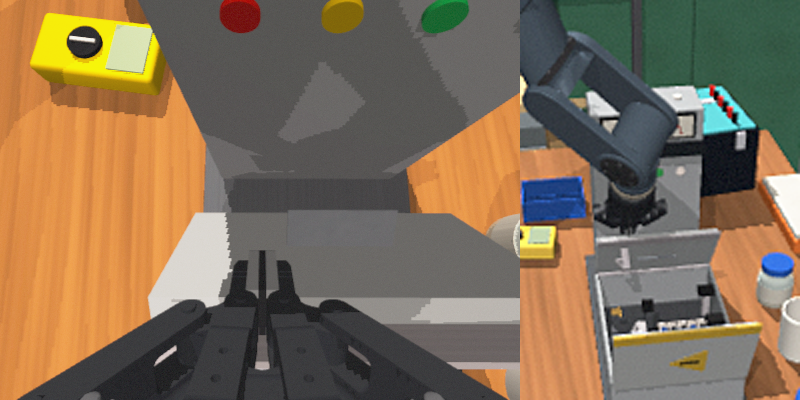

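The leaf follows the finger tips (262,260), which lie on its outer face, and it stands near 60°. Continuing the fold.

>>> drive_tool(increments=[[255, -0.5, 0.1, -0.15, 0, 0, 0], [255, -1.0, 0.1, -0.2, 0, 0, 0], [255, -1.5, 0.1, -0.25, 0, 0, 0], [255, -2.1, 0.1, -0.25, 0, -0.02, 0], [255, -2.8, 0.1, -0.2, 0, -0.03, 0], [255, -3.4, 0.1, -0.1, 0, -0.06, 0], [255, -4.0, 0.1, 0.1, 0, -0.085, 0], [255, -4.5, 0.1, 0.3, 0, -0.11, 0], [255, -5.0, 0.1, 0.5, 0, -0.14, 0], [255, -5.4, 0.1, 0.7, 0, -0.17, 0], [255, -5.8, 0.1, 0.95, 0, -0.21, 0], [255, -6.2, 0.1, 1.2, 0, -0.26, 0], [255, -6.6, 0.1, 1.5, 0, -0.32, 0], [255, -7.0, 0.1, 1.8, 0, -0.38, 0], [255, -7.3, 0.1, 2.1, 0, -0.45, 0], [255, -7.6, 0.1, 2.4, 0, -0.52, 0], [255, -7.6, 0.1, 2.4, 0, -0.52, 0], [255, -7.6, 0.1, 2.4, 0, -0.52, 0]])

```text
t: 7.0
tcp_pos: [0.4835, 0.0931, 0.1421]
tool_rot: [0.723, 0.691, 0.0, -0.0]
force: [0.4, -0.2, -0.7]
finger_gap: 0.002
```

```bash
python3 path.py 1 -.05,16,.105,.02,0 -.05,13,.111,.02,0  -.05,10,.111,.02,0 ; python3 go.py -.05,.042,.13,0
```

```text
t 7.0 stn [-0.049  0.061  0.142] F [ 0.382 -0.168 -0.702]
-.05,16,.105,.02,0 yz [0.056 0.143] [-0.581 -0.071 -0.102  0.    -0.001  0.003]
-.05,13,.111,.02,0 yz [0.047 0.139] [-1.405 -0.074  0.268  0.    -0.001  0.003]
-.05,10,.111,.02,0 yz [0.045 0.134] [-1.623 -0.075  0.817  0.    -0.001  0.003]
t 7.0 stn [-0.049  0.061  0.142] lean 0.04342108698636153 F [ 0.382 -0.168 -0.702] q [-0.038  0.49   1.848  0.001  0.803  0.006]
-.05,.042,.13,0 [-1.94  -0.076  1.213  0.    -0.001  0.003]
```

>>> drive_tool(increments=[[255, -1.0, -0.1, -0.6, 0, 0, 0], [255, -1.9, -0.1, -0.6, 0, 0, 0], [255, -1.9, -0.1, 0, 0, 0, 0], [255, -1.9, -0.1, 0.3, 0, 0, 0], [255, -1.9, -0.1, 0.6, 0, 0, 0], [255, -1.9, -0.1, 0.8, 0, 0, 0], [255, -1.9, -0.1, 1.0, 0, 0, 0], [255, -1.9, -0.1, 1.0, 0, 0, 0]])

```text
t: 7.8
tcp_pos: [0.4827, 0.0723, 0.1327]
tool_rot: [0.723, 0.691, 0.0, 0.001]
force: [0.2, -3.4, 4.6]
finger_gap: 0.001
```

>>> drive_tool(increments=[[255, 0, 0, 0.1, 0, 0, 0], [255, 0, 0, 0.2, 0, 0, 0], [255, 0, 0, 0.2, 0, 0, 0]])

```text
t: 8.1
tcp_pos: [0.4827, 0.0719, 0.1313]
tool_rot: [0.723, 0.691, 0.0, 0.002]
force: [-1.1, -5.3, 10.0]
finger_gap: 0.0
```

>>> drive_tool(increments=[[255, 0, 0, 0.1, 0, 0, 0], [255, 0, 0, 0.2, 0, 0, 0], [255, 0, 0, 0.2, 0, 0, 0]])

```text
t: 8.4
tcp_pos: [0.4827, 0.0715, 0.1295]
tool_rot: [0.723, 0.691, -0.0, 0.002]
force: [-1.5, -7.6, 11.6]
finger_gap: -0.0
```

The leaf drags the tip towards -y, so I'll follow it sideways while pressing.

>>> drive_tool(increments=[[255, -0.1, 0, 0, 0, 0, 0], [255, -0.2, 0, 0.1, 0, 0, 0], [255, -0.2, 0, 0.1, 0, 0, 0]])

```text
t: 8.7
tcp_pos: [0.4827, 0.0708, 0.1284]
tool_rot: [0.723, 0.69, 0.001, 0.001]
force: [-0.9, -1.6, 10.6]
finger_gap: -0.001
```

>>> drive_tool(increments=[[255, -0.05, 0, 0.1, 0, 0, 0], [255, -0.1, 0, 0.2, 0, 0, 0], [255, -0.1, 0, 0.2, 0, 0, 0]])

```text
t: 9.0
tcp_pos: [0.4827, 0.0701, 0.1262]
tool_rot: [0.724, 0.69, 0.001, 0.001]
force: [0.5, -1.3, 9.0]
finger_gap: -0.006
```

>>> drive_tool(increments=[[255, -0.03, 0, 0.1, 0, 0, 0], [255, -0.03, 0, 0.1, 0, 0, 0]])

```text
t: 9.2
tcp_pos: [0.4827, 0.0698, 0.1251]
tool_rot: [0.723, 0.69, 0.001, 0.001]
force: [-1.3, -1.0, 8.7]
finger_gap: 0.004
```

>>> drive_tool(increments=[[255, -0.03, 0, 0.1, 0, 0, 0], [255, -0.03, 0, 0.1, 0, 0, 0]])

```text
t: 9.4
tcp_pos: [0.4826, 0.0695, 0.1241]
tool_rot: [0.724, 0.69, 0.001, 0.001]
force: [-1.2, -1.1, 8.5]
finger_gap: 0.001
```

>>> drive_tool(increments=[[255, -0.03, 0, 0.1, 0, 0, 0], [255, -0.03, 0, 0.1, 0, 0, 0]])

```text
t: 9.6
tcp_pos: [0.4826, 0.0693, 0.1231]
tool_rot: [0.723, 0.69, 0.001, 0.001]
force: [-0.6, -0.5, 9.4]
finger_gap: 0.002
```

>>> drive_tool(increments=[[255, -0.03, 0, 0.1, 0, 0, 0], [255, -0.03, 0, 0.1, 0, 0, 0]])

```text
t: 9.8
tcp_pos: [0.4826, 0.069, 0.1221]
tool_rot: [0.724, 0.69, 0.001, 0.001]
force: [0.2, -0.2, 8.5]
finger_gap: 0.007
```

>>> drive_tool(increments=[[255, -0.03, 0, 0.1, 0, 0, 0], [255, -0.03, 0, 0.1, 0, 0, 0]])

```text
t: 10.0
tcp_pos: [0.4826, 0.0688, 0.1211]
tool_rot: [0.724, 0.69, 0.001, 0.001]
force: [-0.9, -0.6, 8.9]
finger_gap: 0.002
```

>>> drive_tool(increments=[[255, -0.03, 0, 0.1, 0, 0, 0], [255, -0.03, 0, 0.1, 0, 0, 0]])

```text
t: 10.2
tcp_pos: [0.4826, 0.0685, 0.12]
tool_rot: [0.724, 0.69, 0.001, 0.001]
force: [0.6, -0.9, 7.3]
finger_gap: 0.002
```

>>> drive_tool(increments=[[255, -0.03, 0, 0.1, 0, 0, 0], [255, -0.03, 0, 0.1, 0, 0, 0]])

```text
t: 10.4
tcp_pos: [0.4826, 0.0682, 0.1189]
tool_rot: [0.724, 0.69, 0.001, 0.001]
force: [0.3, 0.9, 6.9]
finger_gap: -0.003
```

>>> drive_tool(increments=[[255, -0.03, 0, 0.1, 0, 0, 0], [255, -0.03, 0, 0.1, 0, 0, 0]])

```text
t: 10.6
tcp_pos: [0.4825, 0.0681, 0.118]
tool_rot: [0.724, 0.69, 0.001, 0.001]
force: [-0.6, 0.9, 7.2]
finger_gap: -0.001
```

>>> drive_tool(increments=[[255, -0.03, 0, 0.1, 0, 0, 0], [255, -0.03, 0, 0.1, 0, 0, 0]])

```text
t: 10.8
tcp_pos: [0.4825, 0.0679, 0.117]
tool_rot: [0.724, 0.69, 0.001, 0.001]
force: [0.5, 1.0, 7.1]
finger_gap: 0.002
```

>>> drive_tool(increments=[[255, -0.03, 0, 0.1, 0, 0, 0], [255, -0.03, 0, 0.1, 0, 0, 0]])

```text
t: 11.0
tcp_pos: [0.4826, 0.0677, 0.1163]
tool_rot: [0.724, 0.69, 0.001, 0.001]
force: [-0.3, 1.0, 10.1]
finger_gap: -0.0
```

Resistance is starting to rise; this may be the pad.

>>> drive_tool(increments=[[255, 0, 0, 0.05, 0, 0, 0], [255, 0, 0, 0.05, 0, 0, 0]])

```text
t: 11.2
tcp_pos: [0.4826, 0.0677, 0.1162]
tool_rot: [0.724, 0.69, 0.001, 0.001]
force: [-0.6, 1.0, 12.9]
finger_gap: -0.0
```

>>> drive_tool(increments=[[255, 0, 0, 0.05, 0, 0, 0], [255, 0, 0, 0.05, 0, 0, 0]])

```text
t: 11.4
tcp_pos: [0.4826, 0.0676, 0.116]
tool_rot: [0.724, 0.69, 0.001, 0.001]
force: [-2.4, 0.3, 16.0]
finger_gap: 0.006
```

>>> drive_tool(increments=[[255, 0, 0, 0.05, 0, 0, 0], [255, 0, 0, 0.05, 0, 0, 0], [255, 0, 0, 0.05, 0, 0, 0]])

```text
t: 11.7
tcp_pos: [0.4826, 0.0676, 0.1158]
tool_rot: [0.724, 0.69, 0.002, 0.001]
force: [-1.9, 0.6, 18.8]
finger_gap: -0.002
```

>>> drive_tool(increments=[[255, 0, 0, 0.05, 0, 0, 0], [255, 0, 0, 0.05, 0, 0, 0]])

```text
t: 11.9
tcp_pos: [0.4826, 0.0676, 0.1156]
tool_rot: [0.724, 0.69, 0.002, 0.001]
force: [-2.9, 0.7, 22.1]
finger_gap: 0.0
```

>>> drive_tool(increments=[[255, 0, 0, -0.15, 0, 0, 0], [255, 0, 0, -0.25, 0, 0, 0], [255, 0, 0, -0.4, 0, 0, 0], [255, 0, 0, -0.4, 0, 0, 0]])

```text
t: 12.3
tcp_pos: [0.4825, 0.0679, 0.1179]
tool_rot: [0.724, 0.69, 0.001, 0.001]
force: [0.7, 2.7, 8.1]
finger_gap: 0.002
```

>>> drive_tool(increments=[[255, 0.05, 0, -0.2, 0, 0, 0], [255, 0.05, 0, -0.3, 0, 0, 0], [255, 0.05, 0, -0.3, 0, 0, 0]])

```text
t: 12.6
tcp_pos: [0.4806, 0.068, 0.1198]
tool_rot: [0.723, 0.691, -0.001, -0.001]
force: [-0.0, -0.8, -0.1]
finger_gap: 0.004
```

>>> drive_tool(increments=[[255, 0, 0, -2, 0, 0, 0], [255, 0, 0, -6, 0, 0, 0], [255, 0, 0, -11, 0, 0, 0], [255, 0, 0, -16, 0, 0, 0], [255, 0, 0, -21, 0, 0, 0], [255, 0, 0, -26, 0, 0, 0], [255, -5, 0, -29, 0, 0, 0], [255, -10, 0, -29, 0, 0, 0], [255, -15, 0, -29, 0, 0, 0], [255, -20, 0, -29, 0, 0, 0], [255, -24, 0, -29, 0, 0, 0], [255, -29, 0, -29, 0, 0, 0], [255, -29, 0, -29, 0, 0, 0], [255, -29, 0, -29, 0, 0, 0]])

```text
t: 14.0
tcp_pos: [0.4672, -0.2224, 0.409]
tool_rot: [0.724, 0.69, -0.0, -0.002]
force: [-0.1, 1.0, 0.3]
finger_gap: 0.002
```

```bash
python3 go.py -.05,-.258,.190,0;  python3 - <<'E'
from station import manip
import cv2,numpy as np
a=manip.snapshot("top")[150:260,180:390]; b=manip.snapshot("side")[95:280,270:380]
cv2.imwrite("pics/c3.png",np.hstack([cv2.resize(a,(560,293),interpolation=2),cv2.resize(b,(174,293),interpolation=2)])[:,:,::-1])
E
```

```text
t 14.0 stn [-0.051 -0.255  0.409] lean 0.11626445362474232 F [-0.076  0.993  0.311] q [-0.661  0.213  1.433  0.     1.499 -0.612]
-.05,-.258,.190,0 [-0.386  0.103 21.903 -0.002 -0.002 -0.001]
```

View pics/c3.png

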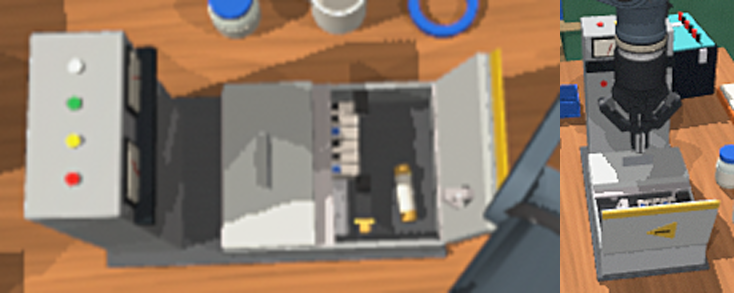

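The rebated leaf is down (crop 222–333, 85–245) and the flanged leaf is still open. Before going on I'll check numerically that the leaf is caught rather than sprung back.

```bash
python3 - <<'E'
import fit
from fit import *
import cv2
p=np.load("p.npy")
for n in("top","side"):
    g=cv2.cvtColor(manip.snapshot(n),cv2.COLOR_RGB2GRAY)
    x=-.07 if n=="top" else .07
    for th in(.02,.08,.15):print(n,th,"edge top",proj(n,W(reb(x,.14,.004,th),p)),"step",proj(n,W(reb(x,.116,.02,th),p)))
    u,v=np.round(proj(n,W(reb(x,.14,.004,.02),p))).astype(int)
    if n=="top":print(u-14,[int(k) for k in g[v-1:v+2,u-14:u+9].mean(0)])
    else:print(v-14,[int(k) for k in g[v-14:v+9,u-1:u+2].mean(1)])
E
```

```text
top 0.02 edge top [305.3675 230.8757] step [298.1739 230.5092]
top 0.08 edge top [305.1183 230.5667] step [297.6348 230.2594]
top 0.15 edge top [304.6393 230.2096] step [296.8477 229.9747]
291 [227, 227, 227, 227, 228, 230, 211, 160, 146, 146, 152, 217, 224, 225, 163, 146, 156, 170, 148, 95, 61, 61, 95]
side 0.02 edge top [341.4929 214.2232] step [340.3411 206.4572]
side 0.08 edge top [341.5602 212.263 ] step [340.338  204.6581]
side 0.15 edge top [341.6031 209.8606] step [340.3043 202.4885]
200 [124, 121, 122, 122, 123, 121, 126, 134, 136, 139, 122, 113, 116, 114, 123, 124, 108, 107, 107, 130, 150, 131, 42]
```

>>> drive_tool(increments=[[255, -0.4, 0.1, 5, 0, 0, 0], [255, -0.4, 0.1, 10, 0, 0, 0], [255, -0.4, 0.1, 15, 0, 0, 0], [255, -0.4, 0.1, 18, 0, 0, 0], [255, -0.4, 0.1, 20, 0, 0, 0], [255, -0.4, 0.1, 21, 0, 0, 0], [255, -0.4, 0.1, 21, 0, 0, 0], [255, -0.4, 0.1, 21, 0, 0, 0]])

```text
t: 15.0
tcp_pos: [0.4697, -0.2255, 0.2013]
tool_rot: [0.723, 0.691, 0.0, 0.001]
force: [-0.3, -0.8, 0.2]
finger_gap: -0.003
```

```bash
python3 path.py -1 -.05,108,.115,.02,0 -.05,98,.115,.02,0 -.05,90,.115,.02,0 -.05,80,.115,.02,0 -.05,70,.115,.02,0 -.05,60,.115,.02,0;  python3 - <<'E'
from station import manip
import cv2
b=manip.snapshot("side")[130:290,260:400]
cv2.imwrite("pics/c4.png",cv2.resize(b,None,fx=3,fy=3,interpolation=2)[:,:,::-1])
E
```

```text
t 15.0 stn [-0.048 -0.258  0.201] F [-0.346 -0.774  0.185]
-.05,108,.115,.02,0 yz [-0.206  0.198] [ 5.199 -0.194  0.306  0.002  0.001  0.003]
-.05,98,.115,.02,0 yz [-0.187  0.206] [ 7.073 -0.187 -0.487  0.002  0.001  0.003]
-.05,90,.115,.02,0 yz [-0.171  0.21 ] [ 8.653 -0.182 -0.879  0.002  0.001  0.003]
-.05,80,.115,.02,0 yz [-0.151  0.212] [10.681 -0.176 -1.054  0.002  0.001  0.003]
-.05,70,.115,.02,0 yz [-0.13  0.21] [12.707 -0.17  -0.875  0.002  0.001  0.003]
-.05,60,.115,.02,0 yz [-0.111  0.205] [14.672 -0.165 -0.346  0.002  0.001  0.003]
```

View pics/c4.png

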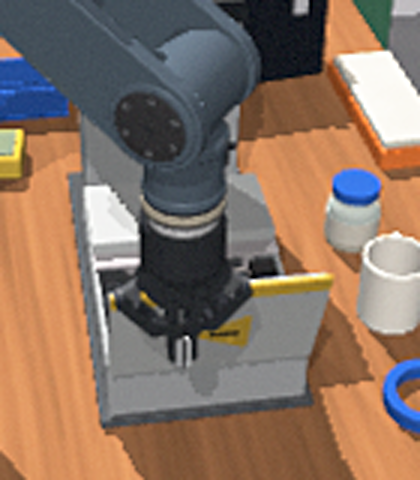

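The pixel profile (side edge near row 215, step near 209) fits about 0.02 rad, so the leaf is caught. The picture shows the closed fingers at (182,350), outside the flanged leaf. Pushing it in now.

>>> drive_tool(increments=[[255, 1.5, -0.1, 0, 0, 0, 0], [255, 2.5, -0.1, 0, 0, 0, 0], [255, 3.2, -0.2, 0.1, 0, 0, 0], [255, 3.9, -0.2, 0.2, 0, 0, 0], [255, 4.6, -0.2, 0.2, 0, 0, 0], [255, 5.2, -0.2, 0.1, 0, 0, 0], [255, 5.8, -0.2, -0.1, 0, 0, 0], [255, 6.4, -0.2, -0.3, 0, 0, 0], [255, 7.0, -0.2, -0.5, 0, 0, 0], [255, 7.8, -0.2, -0.7, 0, 0, 0], [255, 8.6, -0.2, -0.9, 0, 0, 0], [255, 9.3, -0.2, -1.0, 0, 0, 0], [255, 10, -0.2, -1.05, 0, 0, 0], [255, 10.7, -0.2, -1.05, 0, 0, 0], [255, 11.4, -0.2, -1.0, 0, 0, 0], [255, 12.1, -0.2, -0.95, 0, 0, 0], [255, 12.7, -0.2, -0.9, 0, 0, 0], [255, 13.4, -0.2, -0.7, 0, 0, 0], [255, 14.0, -0.2, -0.5, 0, 0, 0], [255, 14.6, -0.2, -0.35, 0, 0, 0]])

```text
t: 17.05
tcp_pos: [0.4737, -0.0791, 0.2036]
tool_rot: [0.723, 0.691, 0.0, 0.0]
force: [1.1, -1.2, 0.1]
finger_gap: -0.002
```

```bash
python3 path.py -1 -.05,60,.115,.02,0 -.05,52,.115,.02,0 -.05,45,.115,.02,0 -.05,38,.114,.02,0 -.05,30,.113,.02,0 -.05,25,.112,.02,0 -.05,20,.111,.02,0 -.05,17,.111,.02,0
```

```text
t 17.05 stn [-0.051 -0.111  0.204] F [ 1.061 -1.153  0.093]
-.05,60,.115,.02,0 yz [-0.111  0.205] [ 0.026  0.085 -0.103  0.    -0.     0.002]
-.05,52,.115,.02,0 yz [-0.096  0.198] [ 1.512  0.087  0.563  0.    -0.     0.002]
-.05,45,.115,.02,0 yz [-0.084  0.19 ] [ 2.725  0.089  1.31   0.    -0.     0.002]
-.05,38,.114,.02,0 yz [-0.073  0.181] [ 3.76   0.091  2.262  0.    -0.     0.002]
-.05,30,.113,.02,0 yz [-0.063  0.169] [ 4.794  0.092  3.474  0.    -0.     0.002]
-.05,25,.112,.02,0 yz [-0.058  0.16 ] [ 5.313  0.093  4.31   0.    -0.     0.002]
-.05,20,.111,.02,0 yz [-0.054  0.152] [ 5.754  0.093  5.18   0.    -0.     0.002]
-.05,17,.111,.02,0 yz [-0.051  0.147] [ 6.037  0.093  5.698  0.    -0.     0.002]
```

>>> drive_tool(increments=[[255, 0.5, 0.1, 0.1, 0, 0, 0], [255, 1.0, 0.1, 0.35, 0, 0, 0], [255, 1.5, 0.1, 0.55, 0, 0, 0], [255, 1.95, 0.1, 0.8, 0, 0, 0], [255, 2.35, 0.1, 1.05, 0, 0, 0], [255, 2.7, 0.1, 1.3, 0, 0, 0], [255, 3.1, 0.1, 1.6, 0, 0, 0], [255, 3.45, 0.1, 1.95, 0, 0, 0], [255, 3.75, 0.1, 2.25, 0, 0, 0], [255, 4.1, 0.1, 2.65, 0, 0, 0], [255, 4.45, 0.1, 3.05, 0, 0, 0], [255, 4.8, 0.1, 3.45, 0, 0, 0], [255, 5.05, 0.1, 3.85, 0, 0, 0], [255, 5.3, 0.1, 4.3, 0, 0, 0], [255, 5.55, 0.1, 4.75, 0, 0, 0], [255, 5.75, 0.1, 5.15, 0, 0, 0], [255, 5.95, 0.1, 5.5, 0, 0, 0], [255, 6.0, 0.1, 5.7, 0, 0, 0], [255, 6.0, 0.1, 5.7, 0, 0, 0]])

```text
t: 18.95
tcp_pos: [0.477, -0.0196, 0.1464]
tool_rot: [0.723, 0.691, -0.0, -0.0]
force: [-0.1, -0.3, -0.3]
finger_gap: 0.004
```

```bash
python3 go.py -.05,-.044,.135,0
```

```text
t 18.95 stn [-0.05  -0.052  0.146] lean 0.0041480300942553 F [-0.09  -0.253 -0.309] q [-0.276  0.468  1.88  -0.     0.795 -0.23 ]
-.05,-.044,.135,0 [ 0.755  0.045  1.14  -0.001 -0.     0.002]
```

>>> drive_tool(increments=[[255, 0.3, 0, -0.4, 0, 0, 0], [255, 0.6, 0, -0.3, 0, 0, 0], [255, 0.6, 0, 0, 0, 0, 0], [255, 0.6, 0, 0.3, 0, 0, 0], [255, 0.65, 0, 0.5, 0, 0, 0], [255, 0.7, 0, 0.7, 0, 0, 0], [255, 0.75, 0, 0.9, 0, 0, 0], [255, 0.75, 0, 0.9, 0, 0, 0]])

```text
t: 19.75
tcp_pos: [0.4777, -0.0117, 0.1378]
tool_rot: [0.723, 0.691, 0.0, -0.0]
force: [0.2, 1.6, 2.9]
finger_gap: 0.001
```

>>> drive_tool(increments=[[255, 0.03, 0, 0.1, 0, 0, 0], [255, 0.06, 0, 0.2, 0, 0, 0], [255, 0.06, 0, 0.2, 0, 0, 0]])

```text
t: 20.05
tcp_pos: [0.4777, -0.0112, 0.136]
tool_rot: [0.723, 0.69, 0.0, -0.0]
force: [-0.4, 3.2, 5.1]
finger_gap: 0.005
```

>>> drive_tool(increments=[[255, 0.03, 0, 0.1, 0, 0, 0], [255, 0.06, 0, 0.2, 0, 0, 0], [255, 0.06, 0, 0.2, 0, 0, 0]])

```text
t: 20.35
tcp_pos: [0.4778, -0.0104, 0.1341]
tool_rot: [0.723, 0.69, 0.001, -0.0]
force: [0.1, 3.6, 6.2]
finger_gap: -0.004
```

>>> drive_tool(increments=[[255, 0.06, 0, 0.1, 0, 0, 0], [255, 0.1, 0, 0.2, 0, 0, 0], [255, 0.1, 0, 0.2, 0, 0, 0]])

```text
t: 20.65
tcp_pos: [0.4779, -0.0098, 0.1324]
tool_rot: [0.723, 0.691, 0.0, 0.0]
force: [-1.6, 1.5, 9.6]
finger_gap: -0.001
```

>>> drive_tool(increments=[[255, 0.04, 0, 0.1, 0, 0, 0], [255, 0.08, 0, 0.2, 0, 0, 0], [255, 0.08, 0, 0.2, 0, 0, 0]])

```text
t: 20.95
tcp_pos: [0.4779, -0.0091, 0.1306]
tool_rot: [0.723, 0.691, 0.0, 0.0]
force: [-0.8, 1.2, 10.6]
finger_gap: -0.0
```

>>> drive_tool(increments=[[255, 0.04, 0, 0.1, 0, 0, 0], [255, 0.08, 0, 0.2, 0, 0, 0], [255, 0.08, 0, 0.2, 0, 0, 0]])

```text
t: 21.25
tcp_pos: [0.4779, -0.0084, 0.1286]
tool_rot: [0.723, 0.691, 0.0, 0.0]
force: [-1.1, 1.9, 10.6]
finger_gap: 0.003
```

>>> drive_tool(increments=[[255, 0.04, 0, 0.1, 0, 0, 0], [255, 0.08, 0, 0.2, 0, 0, 0], [255, 0.08, 0, 0.2, 0, 0, 0]])

```text
t: 21.55
tcp_pos: [0.478, -0.0077, 0.1264]
tool_rot: [0.723, 0.691, 0.0, 0.0]
force: [-0.6, 1.6, 8.7]
finger_gap: -0.001
```

>>> drive_tool(increments=[[255, 0.03, 0, 0.1, 0, 0, 0], [255, 0.03, 0, 0.1, 0, 0, 0]])

```text
t: 21.75
tcp_pos: [0.478, -0.0074, 0.1254]
tool_rot: [0.723, 0.691, 0.0, 0.0]
force: [-1.2, 1.5, 8.7]
finger_gap: 0.002
```

>>> drive_tool(increments=[[255, 0.03, 0, 0.1, 0, 0, 0], [255, 0.03, 0, 0.1, 0, 0, 0]])

```text
t: 21.95
tcp_pos: [0.478, -0.0071, 0.1244]
tool_rot: [0.723, 0.691, 0.0, 0.0]
force: [-1.4, 0.4, 8.0]
finger_gap: 0.001
```

>>> drive_tool(increments=[[255, 0.03, 0, 0.1, 0, 0, 0], [255, 0.03, 0, 0.1, 0, 0, 0]])

```text
t: 22.15
tcp_pos: [0.4781, -0.0069, 0.1235]
tool_rot: [0.723, 0.691, 0.0, 0.0]
force: [-0.6, 0.6, 8.4]
finger_gap: -0.002
```

>>> drive_tool(increments=[[255, 0.03, 0, 0.1, 0, 0, 0], [255, 0.03, 0, 0.1, 0, 0, 0]])

```text
t: 22.35
tcp_pos: [0.478, -0.0066, 0.1224]
tool_rot: [0.723, 0.691, 0.0, 0.0]
force: [-2.2, 0.7, 9.1]
finger_gap: 0.0
```

>>> drive_tool(increments=[[255, 0.03, 0, 0.1, 0, 0, 0], [255, 0.03, 0, 0.1, 0, 0, 0]])

```text
t: 22.55
tcp_pos: [0.4781, -0.0063, 0.1213]
tool_rot: [0.723, 0.691, 0.0, 0.0]
force: [-0.1, 0.6, 7.5]
finger_gap: -0.0
```

>>> drive_tool(increments=[[255, 0.03, 0, 0.1, 0, 0, 0], [255, 0.03, 0, 0.1, 0, 0, 0]])

```text
t: 22.75
tcp_pos: [0.4781, -0.006, 0.1202]
tool_rot: [0.723, 0.691, 0.0, 0.0]
force: [-0.5, 1.1, 5.1]
finger_gap: -0.003
```

>>> drive_tool(increments=[[255, 0.02, 0, 0.1, 0, 0, 0], [255, 0.02, 0, 0.1, 0, 0, 0]])

```text
t: 22.95
tcp_pos: [0.4781, -0.0058, 0.1192]
tool_rot: [0.723, 0.691, 0.0, 0.0]
force: [-0.6, 1.1, 7.2]
finger_gap: 0.001
```

>>> drive_tool(increments=[[255, 0.02, 0, 0.1, 0, 0, 0], [255, 0.02, 0, 0.1, 0, 0, 0]])

```text
t: 23.15
tcp_pos: [0.4781, -0.0056, 0.1183]
tool_rot: [0.723, 0.691, 0.0, 0.0]
force: [-1.0, 0.8, 7.4]
finger_gap: -0.002
```

>>> drive_tool(increments=[[255, 0.01, 0, 0.05, 0, 0, 0], [255, 0.01, 0, 0.05, 0, 0, 0]])

```text
t: 23.35
tcp_pos: [0.4781, -0.0056, 0.118]
tool_rot: [0.723, 0.691, 0.0, 0.0]
force: [-2.5, 0.3, 9.7]
finger_gap: 0.002
```

>>> drive_tool(increments=[[255, 0.01, 0, 0.05, 0, 0, 0], [255, 0.01, 0, 0.05, 0, 0, 0]])

```text
t: 23.55
tcp_pos: [0.4781, -0.0055, 0.1178]
tool_rot: [0.723, 0.691, 0.0, 0.0]
force: [-2.7, 0.6, 11.6]
finger_gap: 0.001
```

>>> drive_tool(increments=[[255, 0.01, 0, 0.05, 0, 0, 0], [255, 0.01, 0, 0.05, 0, 0, 0]])

```text
t: 23.75
tcp_pos: [0.4781, -0.0054, 0.1175]
tool_rot: [0.723, 0.691, 0.0, 0.001]
force: [-3.4, -0.1, 14.2]
finger_gap: -0.003
```

The resistance now looks like the pad. One more gentle press to about 20 N, then release.

>>> drive_tool(increments=[[255, 0, 0, 0.05, 0, 0, 0], [255, 0, 0, 0.1, 0, 0, 0], [255, 0, 0, 0.1, 0, 0, 0]])

```text
t: 24.05
tcp_pos: [0.4781, -0.0054, 0.1171]
tool_rot: [0.723, 0.691, 0.0, 0.001]
force: [-3.6, 0.9, 19.6]
finger_gap: -0.002
```

>>> drive_tool(increments=[[255, 0, 0, 0.05, 0, 0, 0], [255, 0, 0, 0.05, 0, 0, 0]])

```text
t: 24.25
tcp_pos: [0.4781, -0.0053, 0.1169]
tool_rot: [0.723, 0.691, 0.0, 0.001]
force: [-4.8, 1.1, 21.2]
finger_gap: 0.001
```

>>> drive_tool(increments=[[255, 0, 0, -0.2, 0, 0, 0], [255, 0, 0, -0.4, 0, 0, 0], [255, 0, 0, -0.6, 0, 0, 0], [255, 0, 0, -0.7, 0, 0, 0], [255, 0, 0, -0.7, 0, 0, 0]])

```text
t: 24.75
tcp_pos: [0.4778, -0.0051, 0.1215]
tool_rot: [0.723, 0.691, -0.0, -0.0]
force: [0.9, 0.3, 0.2]
finger_gap: 0.004
```

No force 4 mm above home, so it's caught. Retreating straight up and looking.

>>> drive_tool(increments=[[255, 0, 0, -2, 0, 0, 0], [255, 0, 0, -6, 0, 0, 0], [255, 0, 0, -11, 0, 0, 0], [255, 0, 0, -16, 0, 0, 0], [255, 0, 0, -21, 0, 0, 0], [255, -4, 0, -25, 0, 0, 0], [255, -9, 0, -25, 0, 0, 0], [255, -14, 0, -25, 0, 0, 0], [255, -19, 0, -25, 0, 0, 0], [255, -24, 0, -25, 0, 0, 0], [255, -24, 0, -25, 0, 0, 0], [255, -24, 0, -25, 0, 0, 0]])

```text
t: 25.95
tcp_pos: [0.4665, -0.246, 0.3707]
tool_rot: [0.724, 0.69, 0.0, -0.001]
force: [1.0, 0.6, 0.1]
finger_gap: 0.001
```

```bash
python3 - <<'E'
import fit
from fit import *
import cv2
p=np.load("p.npy")
a=manip.snapshot("top"); b=manip.snapshot("side")
for n in("top","side"):
  for th in(.02,.15):print(n,th,[proj(n,W(f(x,d,.02,th),p)) for f,d in((fla,.16),(reb,.116)) for x in(-.108,.108)])
cv2.imwrite("pics/c5.png",np.hstack([cv2.resize(a[170:250,180:380],(500,200),interpolation=2),cv2.resize(b[130:260,270:400],(200,200),interpolation=2)])[:,:,::-1])
A=cv2.resize(a[140:270,180:380],(580,377),interpolation=2);B=cv2.resize(b[150:280,280:355],(217,377),interpolation=2)
cv2.imwrite("pics/c5.png",np.hstack([A,B])[:,:,::-1])
E
```

```text
top 0.02 [array([299.8373, 241.5102]), array([298.4082, 180.2461]), array([298.4238, 241.581 ]), array([297.0421, 180.3529])]
top 0.15 [array([300.9006, 240.8467]), array([299.414 , 178.6635]), array([297.0924, 241.1702]), array([295.7397, 179.2776])]
side 0.02 [array([290.0819, 211.6852]), array([351.2044, 206.1646]), array([289.9592, 210.997 ]), array([350.8966, 205.5061])]
side 0.15 [array([289.977 , 207.8713]), array([351.8164, 202.3581]), array([289.6919, 206.9868]), array([350.9072, 201.5462])]
```

View pics/c5.png

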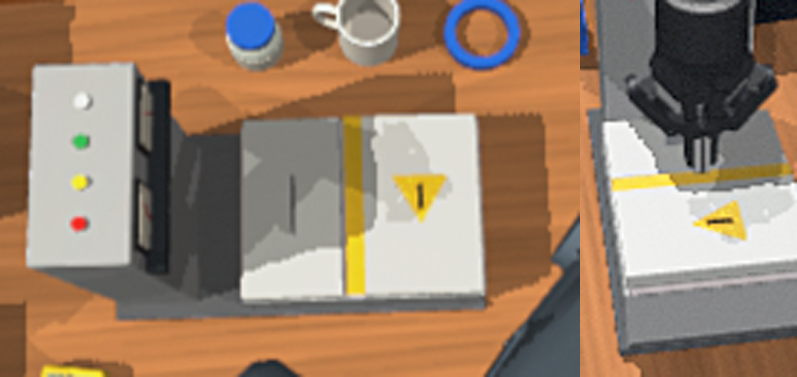

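Both leaves lie level and lapped: the yellow lip is at (354,205) over the seam. In the side view the lip's edge is at about row 213, against a prediction of 211.7 for 0.02 rad and 207.9 for uncaught. Nothing is touching and the bystanders are in place.

```bash
python3 -c "
from station import manip
s=manip.sense();print(s['t'],s['force'],s['qd']);print(manip.sign_off())"
```

```text
26.05 [0.06033342 1.57413747 0.32391405] [ 0.02338482 -0.01399419  0.00449331 -0.00363279 -0.00213371 -0.00207633]
the job is handed in; nothing more can be done
None
```

Both leaves are shut, and by my checks both are held by their catches. I handed the job in at about 26 s of the 61 s allowed; the sign-off gives no verdict.

- **Rebated leaf:** I folded it with closed fingers, leaning the tool 30° into the slot below the visor. I then pressed square at the press point to about 22 N, onto the pad, and let go.
- **Flanged leaf:** I folded it over from outside with an upright tool and pressed it to about 21 N, again onto the pad. I let go and retreated.

**Last checks**
- **Held by catches:** the click itself was never clear in the force readings. After each release the fingers felt no force about 4 mm above home, where an uncaught leaf would still have been pushing. The rebated leaf had followed the finger up about 2 mm at 8 N before coming free. That is slightly more than the 1.5 mm I expected.
- **Angles:** the side picture fits about 0.02 rad for each leaf rather than 0.14 or more, and the yellow lip lies over the seam. The fit carries about 1 pixel of error, so this is a consistency check, not an exact angle.
- **Surroundings:** the objects visible in the last cropped view looked unmoved. I did not measure their positions, and the fuse is now covered. The robot was clear of everything.

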